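# Stir the deburring pot, fit its bayonet lid and hold it at jog

## Robot

A 6-joint arm with a two-finger parallel gripper is mounted at the origin on a cart in front of the work surface, level with it; the furniture and walls round the work are solid. World frame = base frame: x ahead of the robot, y to its left, z up, the work surface at z = 0. Lengths are in m, angles in rad, forces in N, time in s.
With the tool pointing down it reaches from about 0.4 to 0.925 m from the base axis. Payload 12.5 kg.
Tool frame: the origin (TCP) lies at the very end of the fingers, on their centre line; the grasp point (between the pads) lies 19 mm behind it; z points along the fingers, y is the direction in which the jaws open and shut (so a half turn about z gives the same grasp; the last joint's range is limited). The gripper opens to 95 mm and grips with 3 to 60 N. Pads are 20 mm wide; open, the fingers measure 119 mm over their backs; the gripper's body (75 mm by 180 mm) begins 59 mm behind the grasp point.
Start: joints at [1.168, 0.491, 1.559, -0, 1.092, -0.106], TCP at [0.183, 0.598, 0.215] pointing down, gripper open.
Joint ranges: [-3.1, 3.1], [-0.84, 2.19], [0.05, 2.79], [-1.13, 4.28], [0.06, 2.93], [-2.69, 2.69]. Speed limits (rad/s): [2.22, 2.22, 2.79, 3.14, 3.14, 3.14].

## Interface

Orientations are given as a rotation vector (axis times angle).
In Python, from rig import sensors, viewer, bot gives the robot as it stands.
- The arm moves only by the tool arm_command, never from a script. Its argument "rows" is a list of rows, each a list of 7 numbers: the shift along the tool's x, y, z each as a share of 0.4 m, from -1 to 1, then the turn, a rotation vector about the tool's x, y, z each as a share of 90 degrees, from -1 to 1, then the closure, from 0 (fully open) to 1 (shut). A call has 1 to 20 rows; each row is the pose to reach, as a shift and turn from the pose commanded when the call began, along the tool's axes at that moment; what a row does not reach only later rows make up. A row lasts 1/8 s, in which the tool goes at most 62.5 mm and 10.7 degrees, less where a joint would pass 70% of its speed; a pose out of reach is approached as far as the arm can. A call with a number of a shift or a turn outside -1 to 1 is refused whole. A call with a gripper value outside its range is refused whole. The fingers move at their own pace and stop on an object; "grip_force" is the grip in N (left out, the last holds). Time passes only in rows, so rows that repeat a pose let the fingers close. It gives the time, the measured TCP pose, the force and the opening at its end, in the units of the state.
- sensors.state(): the state, without advancing time (a new reading comes with each control period).
- viewer.snapshot(name): name is "scene" or "top" or "wrist"; returns a dict with "color" (384x512x3 uint8, red, green, blue), "z_map" (384x512 float32, m along the optical axis (not along the pixel's ray), 0 where there is no reading), "K" (3x3 intrinsics, pixels), "extrinsics" (4x4, takes a point from world to camera coordinates); the wrist camera has in their place "tool_from_camera" (4x4, takes a point from camera to tool coordinates, whose origin is the TCP and whose axes are the flange's). Camera axes: x right, y down, z forward; pixel columns grow to the right and rows downward; lengths in m; the calibration is good to about 2 mm. A picture is of the moment at which its call begins: read the wrist's pose just before it.
- bot.close_job(): hands the job in, once; it reports no verdict.
The state is a dict: "time": time; "joints": joint angles; "dq": joint speeds; "joint_efforts": joint torques, N m; "position": TCP position; "ee_rot": TCP orientation; "contact_force": force on the tool from outside, world axes, zero at the start; "ft_torque": the same for the moment, N m; "finger_gap": opening from 0.0 (shut) to 1.0 (fully open).
Only numpy, scipy, OpenCV 4.12 (cv2) and the standard library are available. Lean on these libraries where they do the work, as an engineer would, in place of code of your own. Each camera call takes 0.05 s, during which the arm holds its last target.

## Task

The load in the deburring pot has settled: take the stirring stick out of its block, stir round the bowl until every cone and bush has shifted a centimetre or more from where it lay, with none thrown out, and stand the stick back in its hole. Then set the bayonet lid into the pot, lugs down through the entry gaps and flange flat on the rim, and turn it clockwise half-way to the lock (the two-dot jog mark, where the pot runs only while the sprung lid is held); it must not be turned on into the lock click. Finish while holding the lid still there: do not let go.

Things in the scene. Friction and masses are not known exactly. Their poses are not given: they have to be found in the camera images.
- deburring_pot: Small bench deburring pot, fixed to the bench: grey round base, 170 mm across, with a black switch box on its -x side, carrying an aluminium bowl open at the top. Origin: on the bowl's vertical axis at bench level, z up. +x and -x point at the two entry gaps of its collar. A ledge round the bowl, 147 mm across, lies 5 mm below the rim; only the lid rises above the rim.
- pot_floor (a point): Middle of the bowl's inner floor, 57 mm above the bench. The bowl is 100 mm across inside at the floor, 116 mm higher up. A blunt cone stands on the middle of the floor (27 mm across its foot, 32 mm high), so the pieces lie in a ring-shaped channel, about 32 mm from the axis; seen from above they fill most of the ring and leave one wide gap free for the stick.
- pot_mouth (a point): Middle of the pot's mouth, on the bowl's axis at rim height, 130 mm above the bench; axes as the pot's. An inner flange 6 mm thick leaves a round opening of 97 mm with two opposite entry gaps for the lid's lugs, 20 mm wide, reaching out to 116 mm across, on the +x and -x axis. From the gaps the lid turns clockwise only (seen from above); a stop blocks the other way.
- jog_mark (a point): The two-dot jog mark on the ledge outside the rim, 70 mm from the axis, 37 degrees (0.65 rad) clockwise of the +x gap; one dot marks the gap (open), three dots the lock, 75 degrees (1.30 rad) clockwise. The same dots are repeated on the opposite side. The lid is at jog when an end of its bar grip points at a two-dot mark
- pot_lid: Bayonet lid, loose, about 0.2 kg: aluminium flange 124 mm across and 7 mm thick, under it a neck 91 mm across and 15 mm deep on which it stands on the bench; bar grip on top. Origin: centre of the neck's underside, z up; x runs along the bar and the two lugs. It fits either way round. Seated on the pot, its origin is 115 mm above the bench.
- lid_grip (a point): Middle of the lid's straight black bar grip: 84 mm long along x, 22 mm wide, 34 mm high; the point is on the lid's axis, 42 mm above the neck's underside, 20 mm above the flange's flat top and 14 mm below the bar's top; axes as the lid's
- lid_seat (a point): Centre of the flange's underside, on the lid's axis, 15 mm above the neck's underside; it meets the middle of the pot's mouth when seated. Two opposite lugs, 12 mm wide and 5 mm thick, stick out from the neck along +x and -x to 110 mm across; their tops are 7.5 mm below the flange, so they turn freely under the pot's 6 mm inner flange
- switch_ring (a joint): Sprung interlock ring inside the collar, pushed round by the lugs (rad): 0 at rest, grows as the lid turns clockwise; equals the lid's turn from mid-gap less 0.10 play. 0.55 is jog. Its spring turns ring and lid back if let go (0.14 N m at rest, 0.21 N m at jog). From about 0.8 the lugs meet two ball catches and it goes stiff; at 1.20 the lid has clicked into the lock.
- stick_grip (a point): Middle of the square wooden handle of the loose stirring stick (22 x 22 mm, 56 mm high, flats facing this frame's x and y). The stick stands upright in the block; its tip is 103 mm below this point, its top 28 mm above; 0.07 kg
- stick_tip (a point): Tip of the stirring stick: a round wooden rod 10 mm thick, 75 mm long below the handle; z along the stick, up to the handle
- block_hole (a point): Middle of the mouth of the stick's hole, on the top face of a dark wooden block fixed to the bench (85 x 70 mm, 45 mm high). The hole is 16 mm wide and 37 mm deep, so the standing stick's tip is 8 mm above the bench; four smaller holes are empty
- stone_0_mid (a point): a small grey ceramic deburring cone, 14 mm across its base, 5 mm across its top, 13 mm high, loose in the bowl; the point is on its axis 6 mm above its base
- bush_0_mid (a point): a short turned brass bush (a plain ring), 15 mm across and 10 mm high, loose in the bowl; the point is at its centre
- stone_1_mid (a point): a small grey ceramic deburring cone, 14 mm across its base, 5 mm across its top, 13 mm high, loose in the bowl; the point is on its axis 6 mm above its base
- stone_2_mid (a point): a small grey ceramic deburring cone, 14 mm across its base, 5 mm across its top, 13 mm high, loose in the bowl; the point is on its axis 6 mm above its base
- bush_1_mid (a point): a short turned brass bush (a plain ring), 15 mm across and 10 mm high, loose in the bowl; the point is at its centre
- stone_3_mid (a point): a small grey ceramic deburring cone, 14 mm across its base, 5 mm across its top, 13 mm high, loose in the bowl; the point is on its axis 6 mm above its base

How it is judged:
On the way, in this order (a step that is already met when the one before it is completed fails the run):
1. the stick's tip is down in the bowl and all four cones and both bushes have been shifted at least 10 mm from where they lay (z of stick_tip in the frame of pot_mouth below -0.03 m and horizontal distance between stick_tip and pot_mouth below 0.055 m and distance of each of stone_0_mid, bush_0_mid, stone_1_mid, stone_2_mid, bush_1_mid, stone_3_mid from where it was at the start of the episode above 0.01 m), for 0.1 s.
2. the stick stands in its hole in the block again, let go (horizontal distance between stick_tip and block_hole below 0.012 m and z of stick_tip in the frame of block_hole below -0.028 m and angle between stick_tip's own z axis and vertical below 0.25 rad and contact force between the fingers and stir_stick below 0.1 N), for 0.2 s.
3. the lid is down in the collar, its flange on the rim (z of lid_seat in the frame of pot_mouth between -0.004 and 0.003 m and horizontal distance between lid_seat and pot_mouth below 0.005 m and angle between pot_lid's own z axis and vertical below 0.06 rad), for 0.1 s.
At the end, for the whole second after the job is handed in: The lid lies on the rim of the pot (within 3 mm in height, 5 mm sideways), turned clockwise 37 degrees, give or take 9, from the entry gaps and held still there in the gripper against the ring's spring; the stick stands in its hole in the block; all cones and bushes are in the bowl (all of step 3 and angle between the x axis of pot_lid and the x axis of deburring_pot, either way round between 0.49 and 0.81 rad and value of joint switch_ring between 0.36 and 0.74 rad and velocity of joint switch_ring between -0.05 and 0.05 rad/s and contact force between the fingers and pot_lid above 2 N and horizontal distance between stick_tip and block_hole below 0.012 m and z of stick_tip in the frame of block_hole below -0.028 m and angle between stick_tip's own z axis and vertical below 0.25 rad and horizontal distance between each of stone_0_mid, bush_0_mid, stone_1_mid, stone_2_mid, bush_1_mid, stone_3_mid and pot_mouth below 0.06 m and z of stone_0_mid in the frame of pot_mouth between -0.08 and -0.012 m and z of bush_0_mid in the frame of pot_mouth between -0.08 and -0.012 m and z of stone_1_mid in the frame of pot_mouth between -0.08 and -0.012 m and z of stone_2_mid in the frame of pot_mouth between -0.08 and -0.012 m and z of bush_1_mid in the frame of pot_mouth between -0.08 and -0.012 m and z of stone_3_mid in the frame of pot_mouth between -0.08 and -0.012 m); the arm keeps its last pose, push and grip.
It fails at once if the lid is turned on past the jog position towards the lock click (switch ring beyond 0.95) (value of joint switch_ring above 0.95 rad).
It also fails if it takes over 72 s, if anything falls off the work surface, if the arm or the gripper's body presses on something with over 40 N, if the wrist force passes 120 N, or if a joint passes its speed limit or range.

## Working session

There is one attempt and no reset: what is moved stays moved. The work goes in short steps, Python scripts to look and compute and a tool call to move; the robot and the scene stay as the last step left them, time stands still between calls to the robot, and variables do not carry over. Pictures are saved under pics/ and viewed, and the job is handed in when it is done.

Besides the shell and the picture viewer there is one more tool, called after ">>>" by a JSON object that holds its "fn" and its "kwargs", one argument or row to a line. arm_command: Moves the arm, as the interface text tells. Shift numbers are shares of 0.4 m and turn numbers shares of 90 degrees, none past 1 either way. Its arguments: {"type":"object","properties":{"rows":{"type":"array","items":{"type":"array","items":{"type":"number","minimum":-1,"maximum":1}}},"grip_force":{"type":"number"}},"required":["rows"]}

```bash
ls; mkdir -p pics; python3 - <<'E'
from rig import sensors, viewer, bot
import cv2,numpy as np
print(sensors.state())
for n in ["scene","top","wrist"]:
    s=viewer.snapshot(n)
    cv2.imwrite(f"pics/{n}0.png",s["color"][:,:,::-1])
    np.savez(f"{n}0.npz",**s)
    print(n,s["K"],s.get("extrinsics",s.get("tool_from_camera")))
E
```

```text
pics
{'time': 0.0, 'joints': array([ 1.16838197e+00,  4.91538050e-01,  1.55946969e+00, -3.63464659e-06,
        1.09168756e+00, -1.05596645e-01]), 'dq': array([ 4.41255164e-04, -3.91701365e-05, -8.52482905e-04, -6.13746611e-04,
        2.98092336e-04,  1.22062762e-03]), 'joint_efforts': array([-3.12258657e-03, -6.12618899e+01, -2.58189815e+01,  6.91917655e-02,
        4.81384818e-02, -1.01985456e-04]), 'position': array([0.18267728, 0.59744462, 0.21406814]), 'ee_rot': array([-4.64487378e-01, -3.10678803e+00,  1.67757432e-03]), 'contact_force': array([-0.37585177, -0.05863358,  0.79075364]), 'ft_torque': array([ 0.01283674,  0.03193127, -0.04062655]), 'finger_gap': 1.0001613998711933}
scene [[497.92369807   0.         256.9654054 ]
 [  0.         497.92369807 199.2969857 ]
 [  0.           0.           1.        ]] [[ 0.47095955 -0.88199081 -0.01700931 -0.22330806]
 [-0.50049403 -0.25127324 -0.82847298  0.36390395]
 [ 0.72643157  0.39869032 -0.55977067  0.8144548 ]
 [ 0.          0.          0.          1.        ]]
top [[360.20060092   0.         254.62033229]
 [  0.         360.20060092 192.65824989]
 [  0.           0.           1.        ]] [[-1.75993846e-02 -9.99841733e-01 -2.60204492e-03  3.23683703e-02]
 [-9.94338962e-01  1.77751500e-02 -1.04757209e-01  5.34139508e-01]
 [ 1.04786881e-01  7.43652225e-04 -9.94494423e-01  9.34982087e-01]
 [ 0.00000000e+00  0.00000000e+00  0.00000000e+00  1.00000000e+00]]
wrist [[340.2221216    0.         249.76464916]
 [  0.         340.2221216  190.3811702 ]
 [  0.           0.           1.        ]] [[ 4.05346819e-04 -9.69493048e-01 -2.45118473e-01  6.84923593e-02]
 [ 9.99998591e-01  7.92349571e-04 -1.48022770e-03  6.35025226e-04]
 [ 1.62928998e-03 -2.45117528e-01  9.69492003e-01 -1.70979584e-01]
 [ 0.00000000e+00  0.00000000e+00  0.00000000e+00  1.00000000e+00]]
```

View pics/top0.png

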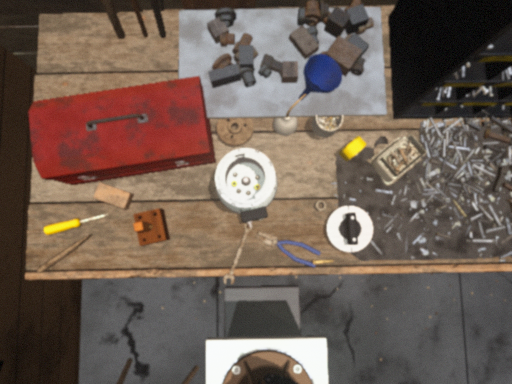

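View pics/scene0.png

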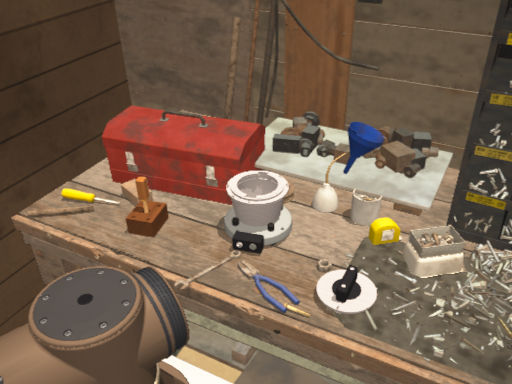

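View pics/wrist0.png

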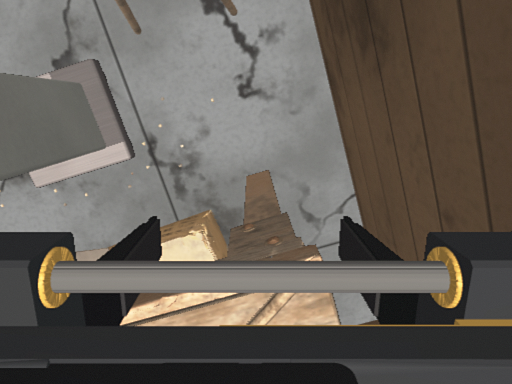

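```bash
cat > h.py <<'E'
import numpy as np, cv2
from scipy.spatial.transform import Rotation as R
def load(n): return dict(np.load(n+".npz"))
def grab(n,tag,save=True):
    from rig import sensors, viewer
    st=sensors.state(); s=viewer.snapshot(n)
    if n=="wrist":
        T=np.eye(4);T[:3,:3]=R.from_rotvec(st["ee_rot"]).as_matrix();T[:3,3]=st["position"]
        s["extrinsics"]=np.linalg.inv(T@s["tool_from_camera"])
    cv2.imwrite(f"pics/{n}{tag}.png",s["color"][:,:,::-1]); np.savez(f"{n}{tag}.npz",**s)
    return s
def cloud(s):
    z=s["z_map"];v,u=np.mgrid[:z.shape[0],:z.shape[1]]
    K=s["K"];p=np.stack([(u-K[0,2])/K[0,0]*z,(v-K[1,2])/K[1,1]*z,z],-1)
    E=np.linalg.inv(s["extrinsics"]); w=p@E[:3,:3].T+E[:3,3]; w[z<=0]=np.nan
    return w
def onplane(s,uv,h):
    uv=np.atleast_2d(uv).astype(float);K=s["K"];E=np.linalg.inv(s["extrinsics"])
    d=np.c_[(uv[:,0]-K[0,2])/K[0,0],(uv[:,1]-K[1,2])/K[1,1],np.ones(len(uv))]@E[:3,:3].T
    o=E[:3,3]; t=(h-o[2])/d[:,2]; return o+d*t[:,None]
def proj(s,p):
    p=np.atleast_2d(p);E=s["extrinsics"];c=p@E[:3,:3].T+E[:3,3];q=c@s["K"].T;return q[:,:2]/q[:,2:]
def crop(s,x0,y0,x1,y1,k,name):
    im=s["color"][y0:y1,x0:x1,::-1]; cv2.imwrite("pics/"+name,cv2.resize(im,None,fx=k,fy=k,interpolation=cv2.INTER_CUBIC))
def state():
    from rig import sensors
    return sensors.state()
E
python3 - <<'E'
from h import *
t=load("top0");w=cloud(t);sc=load("scene0");w2=cloud(sc)
crop(t,205,140,285,230,7,"c_pot.png");crop(t,120,195,180,255,8,"c_blk.png");crop(t,310,190,390,265,7,"c_lid.png")
crop(sc,120,165,175,240,8,"c_sblk.png")
a=np.hstack([cv2.resize(cv2.imread("pics/"+n),(390,390)) for n in ["c_pot.png","c_blk.png"]]);cv2.imwrite("pics/m1.png",a)
a=np.hstack([cv2.resize(cv2.imread("pics/"+n),(390,390)) for n in ["c_lid.png","c_sblk.png"]]);cv2.imwrite("pics/m2.png",a)
for nm,W,boxs in [("top",w,dict(pot=(205,140,285,215),blk=(125,200,175,250),lid=(320,200,380,258))),("scene",w2,dict(pot=(215,160,300,240),blk=(120,170,175,240),lid=(310,260,385,315)))]:
    for k,(x0,y0,x1,y1) in boxs.items():
        P=W[y0:y1,x0:x1].reshape(-1,3);P=P[~np.isnan(P[:,2])]
        hh,e=np.histogram(P[:,2],bins=np.arange(-0.01,0.17,0.01))
        print(nm,k,dict(zip(np.round(e[:-1],2),hh)))
        for lo,hi in dict(pot=[(.121,.128),(.128,.136)],blk=[(.038,.05),(.08,.15)],lid=[(.017,.028),(.045,.062)])[k]:
            m=(P[:,2]>lo)&(P[:,2]<hi);q=P[m]
            if len(q)>5:
                r=cv2.minAreaRect((q[:,:2]*1000).astype(np.float32));print("   ",lo,len(q),q.mean(0).round(4),"rect",np.round(r[0],1),np.round(r[1],1),round(r[2],1))
E
```

```text
top pot {np.float64(-0.01): np.int64(1592), np.float64(0.0): np.int64(704), np.float64(0.01): np.int64(67), np.float64(0.02): np.int64(108), np.float64(0.03): np.int64(334), np.float64(0.04): np.int64(138), np.float64(0.05): np.int64(916), np.float64(0.06): np.int64(212), np.float64(0.07): np.int64(97), np.float64(0.08): np.int64(91), np.float64(0.09): np.int64(19), np.float64(0.1): np.int64(15), np.float64(0.11): np.int64(31), np.float64(0.12): np.int64(1316), np.float64(0.13): np.int64(237), np.float64(0.14): np.int64(24), np.float64(0.15): np.int64(32)}
    0.121 898 [0.5606 0.0461 0.1246] rect [563.4  57.8] [169.7 145. ] 86.5
    0.128 634 [0.5638 0.0477 0.1297] rect [568.7  65.8] [176.4 125.4] 72.8
top blk {np.float64(-0.01): np.int64(873), np.float64(0.0): np.int64(530), np.float64(0.01): np.int64(50), np.float64(0.02): np.int64(59), np.float64(0.03): np.int64(62), np.float64(0.04): np.int64(727), np.float64(0.05): np.int64(4), np.float64(0.06): np.int64(1), np.float64(0.07): np.int64(0), np.float64(0.08): np.int64(1), np.float64(0.09): np.int64(13), np.float64(0.1): np.int64(1
[... 2445 characters left out ...]
id {np.float64(-0.01): np.int64(525), np.float64(0.0): np.int64(862), np.float64(0.01): np.int64(810), np.float64(0.02): np.int64(1457), np.float64(0.03): np.int64(61), np.float64(0.04): np.int64(79), np.float64(0.05): np.int64(310), np.float64(0.06): np.int64(0), np.float64(0.07): np.int64(0), np.float64(0.08): np.int64(0), np.float64(0.09): np.int64(0), np.float64(0.1): np.int64(0), np.float64(0.11): np.int64(0), np.float64(0.12): np.int64(0), np.float64(0.13): np.int64(0), np.float64(0.14): np.int64(0), np.float64(0.15): np.int64(0)}
    0.017 1655 [ 0.4263 -0.2319  0.0219] rect [ 434.1 -229. ] [123.1 123.4] 73.8
    0.045 347 [ 0.4291 -0.2303  0.0539] rect [ 433.9 -229.2] [88.3 21.6] 1.7
```

View pics/m1.png

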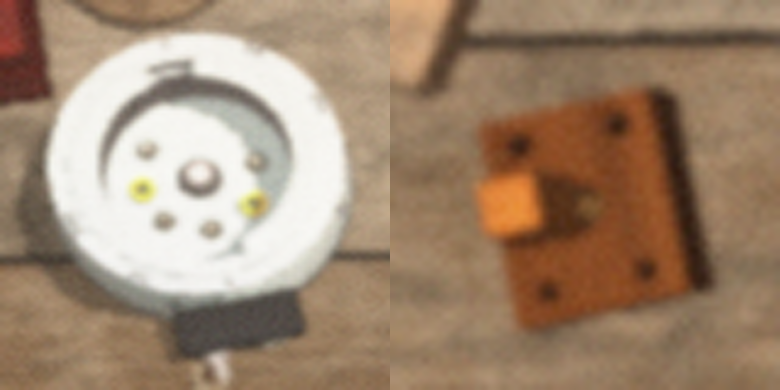

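View pics/m2.png

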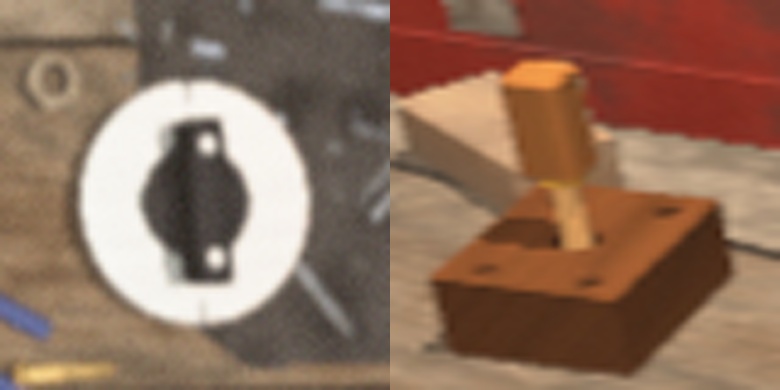

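```bash
cat >> h.py <<'E'
def circfit(q):
    from scipy.optimize import least_squares
    c0=np.r_[np.median(q[:,:2],0),0.06]
    f=lambda c:np.hypot(q[:,0]-c[0],q[:,1]-c[1])-c[2]
    return least_squares(f,c0,loss="soft_l1",f_scale=0.001).x
def band(W,c,r,lo,hi):
    P=W.reshape(-1,3);m=(np.hypot(P[:,0]-c[0],P[:,1]-c[1])<r)&(P[:,2]>lo)&(P[:,2]<hi);return P[m]
E
python3 - <<'E'
from h import *
for n in ["top0","scene0"]:
    s=load(n);W=cloud(s)
    for nm,c,r,lo,hi in [("rim",(.565,.05),.068,.128,.134),("ledge",(.565,.05),.08,.122,.127),("flange",(.435,-.229),.068,.019,.026)]:
        q=band(W,c,r,lo,hi)
        # outer hull
        h=cv2.convexHull((q[:,:2]*1000).astype(np.float32))[:,0]/1000
        print(n,nm,len(q),"zmed",np.median(q[:,2]).round(4),"circ",circfit(h).round(4))
    q=band(W,(.449,.298),.03,.07,.15); print("stick",np.percentile(q[:,2],[50,98]), cv2.minAreaRect((q[:,:2]*1000).astype(np.float32)))
    q=band(W,(.435,-.229),.05,.05,.062); r=cv2.minAreaRect((q[:,:2]*1000).astype(np.float32));print("bar",r)
    q=band(W,(.565,.05),.12,.02,.03); 
    m=np.nan_to_num(W[...,2],nan=0)>.1
    for lab,(x0,x1,y0,y1) in dict(toolbox=(.5,.9,.1,.7),behind=(.65,.85,-.3,.1)).items():
        P=W.reshape(-1,3);k=(P[:,0]>x0)&(P[:,0]<x1)&(P[:,1]>y0)&(P[:,1]<y1)&(P[:,2]>.06)
        print(lab,P[k].min(0).round(3),P[k].max(0).round(3))
E
```

```text
top0 rim 623 zmed 0.1295 circ [0.563  0.0461 0.0627]
top0 ledge 702 zmed 0.1242 circ [0.563  0.046  0.0727]
top0 flange 1210 zmed 0.0218 circ [ 0.4357 -0.2277  0.0612]
stick [0.13561878 0.14098644] ((449.81982421875, 298.4377746582031), (22.183860778808594, 21.834989547729492), 11.856858253479004)
bar ((436.13726806640625, -227.32925415039062), (83.00955963134766, 22.166513442993164), 2.1072797775268555)
toolbox [0.516 0.1   0.06 ] [0.9   0.552 0.205]
behind [ 0.652 -0.3    0.06 ] [0.85  0.1   0.222]
scene0 rim 414 zmed 0.1293 circ [0.5618 0.0457 0.0627]
scene0 ledge 463 zmed 0.1242 circ [0.5609 0.0452 0.0731]
scene0 flange 1518 zmed 0.0218 circ [ 0.4339 -0.2289  0.0619]
stick [0.11374841 0.13898668] ((444.34320068359375, 296.122802734375), (23.43055534362793, 25.772449493408203), 32.193634033203125)
bar ((435.29559326171875, -229.15997314453125), (85.4448013305664, 21.60417366027832), 1.716365933418274)
toolbox [0.514 0.1   0.06 ] [0.898 0.547 0.205]
behind [ 0.653 -0.3    0.06 ] [0.85  0.1   0.221]
```

```bash
cat >> h.py <<'E'
def Rt(yaw): # jaw dir yaw deg, tool down; tool x = yaw+90
    a=np.radians(yaw);y=np.array([np.cos(a),np.sin(a),0]);z=np.array([0,0,-1.]);x=np.cross(y,z);return np.stack([x,y,z],1)
def plan(*tg):
    """each tg=(x,y,z,yaw): print rows relative to current measured pose"""
    st=state();R0=R.from_rotvec(st["ee_rot"]).as_matrix();p0=st["position"]
    x,y=R0[:2,1];print("t",round(st["time"],2),"pos",p0.round(4),"yaw",round(np.degrees(np.arctan2(y,x)),2),"tilt",np.degrees(np.arccos(-R0[2,2])).round(2),"gap",round(st["finger_gap"],3),"F",st["contact_force"].round(2),"q",st["joints"].round(2))
    for t in tg:
        d=R0.T@(np.array(t[:3])-p0)/0.4; r=R.from_matrix(R0.T@Rt(t[3])).as_rotvec()/(np.pi/2)
        print(t,np.r_[d,r].round(4).tolist(), "m",round(np.linalg.norm(d)*.4,3))
E
python3 -c "
from h import *
plan((.39,.324,.3,87),(.6,.05,.33,100))"
```

```text
t 0.15 pos [0.1827 0.5975 0.2142] yaw 73.0 tilt 0.05 gap 1.0 F [ 0.2  -0.25 -0.76] q [ 1.17  0.49  1.56 -0.    1.09 -0.11]
(0.39, 0.324, 0.3, 87) [-0.6956, -0.5026, -0.2142, -0.0005, -0.0001, -0.1556] m 0.354
(0.6, 0.05, 0.33, 100) [-1.3979, -1.0042, -0.2888, -0.0005, -0.0002, -0.3] m 0.698
```

>>> {"fn": "arm_command", "kwargs": {
  "rows": [
    [-0.12,-0.08,-0.06,0,0,-0.03,0],
    [-0.24,-0.17,-0.12,0,0,-0.06,0],
    [-0.36,-0.26,-0.18,0,0,-0.09,0],
    [-0.48,-0.35,-0.21,0,0,-0.12,0],
    [-0.6,-0.43,-0.22,0,0,-0.15,0],
    [-0.7,-0.5,-0.22,0,0,-0.156,0],
    [-0.82,-0.59,-0.25,0,0,-0.2,0],
    [-0.94,-0.68,-0.27,0,0,-0.24,0],
    [-1,-0.72,-0.28,0,0,-0.28,0],
    [-1,-0.72,-0.28,0,0,-0.3,0]
  ],
  "grip_force": 20
}}

```text
time: 1.4
position: [0.4819, 0.2039, 0.3265]
ee_rot: [0.271, -3.13, -0.0]
contact_force: [0.3, -0.4, 0.8]
finger_gap: 1.003
```

```bash
python3 -c "
from h import *
plan((.6,.05,.33,100))"
```

```text
t 1.4 pos [0.4819 0.2039 0.3265] yaw 99.9 tilt 0.0 gap 1.003 F [ 0.28 -0.35  0.76] q [ 0.27  0.24  1.64  0.    1.26 -1.47]
(0.6, 0.05, 0.33, 100) [-0.2246, -0.4298, -0.0088, 0.0, -0.0, -0.0011] m 0.194
```

>>> {"fn": "arm_command", "kwargs": {
  "rows": [
    [-0.07,-0.14,0,0,0,0,0],
    [-0.14,-0.28,0,0,0,0,0],
    [-0.2,-0.39,-0.01,0,0,0,0],
    [-0.225,-0.43,-0.01,0,0,0,0],
    [-0.225,-0.43,-0.01,0,0,0,0]
  ]
}}

```text
time: 2.02
position: [0.5994, 0.052, 0.3299]
ee_rot: [0.273, -3.129, -0.001]
contact_force: [-0.3, 0.9, -0.1]
finger_gap: 0.998
```

```bash
python3 -c "
from h import *
plan((.6,.05,.33,100))
s=grab('wrist','1');crop(s,140,60,390,260,3,'w1.png')
print(proj(s,[[.5625,.046,.13]]))"
```

```text
t 2.02 pos [0.5994 0.052  0.3299] yaw 99.96 tilt 0.07 gap 0.998 F [-0.31  0.87 -0.06] q [-0.02  0.37  1.45  0.    1.32 -1.77]
(0.6, 0.05, 0.33, 100) [-0.0007, -0.0052, -0.0002, 0.0004, -0.0007, -0.0004] m 0.002
[[250.07302993 134.32576683]]
```

View pics/w1.png

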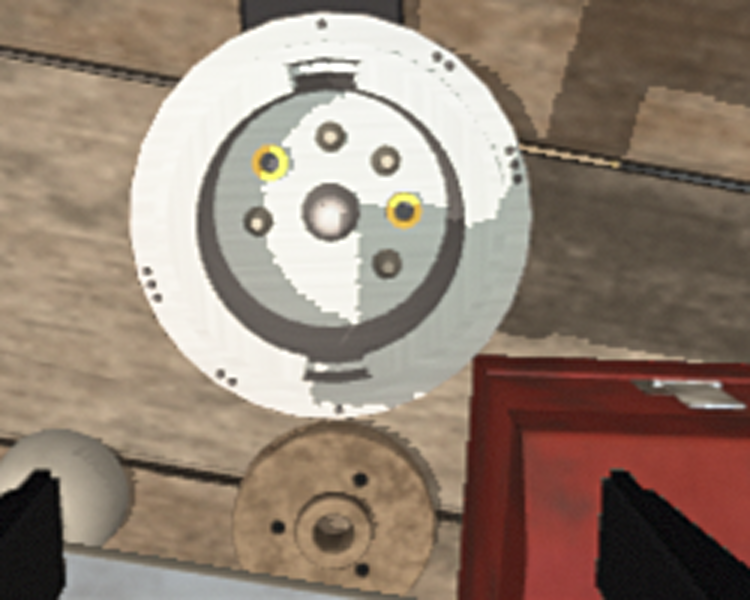

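```bash
cat > m.py <<'E'
from h import *
s=load("wrist1");W=cloud(s)
f=lambda L:np.array(L)/3+[140,60]-0.33
d=onplane(s,f([(322,24),(339,409),(444,61),(227,377)]),.125);print(d.round(4))
c=(d[0]+d[1])/2;c2=(d[2]+d[3])/2;v=d[1]-d[0];print("c",c[:2].round(4),c2[:2].round(4),"ang",np.degrees(np.arctan2(v[1],v[0])),np.linalg.norm(v))
v=d[3]-d[2];print("jogang",np.degrees(np.arctan2(v[1],v[0])),np.linalg.norm(v))
for nm,r,lo,hi in [("rim",.068,.128,.134),("ledge",.08,.122,.127)]:
    q=band(W,c,r,lo,hi);h=cv2.convexHull((q[:,:2]*1000).astype(np.float32))[:,0]/1000
    print(nm,len(q),np.median(q[:,2]),circfit(h).round(4))
P=f([(258,222),(270,162),(330,136),(385,160),(403,210),(386,264)])
for p,z in zip(P,[.069,.067,.069,.069,.067,.069]):
    q=onplane(s,p,z)[0]-c;print("piece r",np.hypot(*q[:2]).round(4),"ang",np.degrees(np.arctan2(q[1],q[0])).round(1),(q[:2]).round(4))
E
python3 m.py
```

```text
[[0.4956 0.0309 0.125 ]
 [0.6312 0.0611 0.125 ]
 [0.5002 0.0752 0.125 ]
 [0.6262 0.0172 0.125 ]]
c [0.5634 0.046 ] [0.5632 0.0462] ang 12.544148876703094 0.13894924913443701
jogang -24.74421081197923 0.13870327176477423
rim 4161 0.130713701250963 [0.5633 0.0456 0.0633]
ledge 3296 0.12538636696513558 [0.5634 0.0455 0.0731]
piece r 0.0307 ang -73.7 [ 0.0086 -0.0295]
piece r 0.0329 ang -119.9 [-0.0164 -0.0286]
piece r 0.0316 ang -169.3 [-0.031  -0.0059]
piece r 0.0313 ang 144.5 [-0.0255  0.0182]
piece r 0.0303 ang 102.8 [-0.0067  0.0295]
piece r 0.0313 ang 58.0 [0.0166 0.0266]
```

```bash
python3 -c "
from h import *
plan((.4498,.2984,.25,101.9),(.4498,.2984,.16,101.9),(.4498,.2984,.097,101.9))"
```

```text
t 2.08 pos [0.5989 0.0527 0.3302] yaw 100.02 tilt 0.06 gap 1.0 F [-0.18  0.44  0.06] q [-0.02  0.37  1.45  0.    1.32 -1.77]
(0.4498, 0.2984, 0.25, 101.9) [0.2599, 0.6695, 0.2012, 0.0004, -0.0006, -0.0209] m 0.298
(0.4498, 0.2984, 0.16, 101.9) [0.2597, 0.6694, 0.4262, 0.0004, -0.0006, -0.0209] m 0.334
(0.4498, 0.2984, 0.097, 101.9) [0.2596, 0.6693, 0.5837, 0.0004, -0.0006, -0.0209] m 0.37
```

>>> {"fn": "arm_command", "kwargs": {
  "rows": [
    [0.05,0.13,0.03,0,0,0,0],
    [0.1,0.26,0.06,0,0,0,0],
    [0.15,0.39,0.1,0,0,-0.01,0],
    [0.2,0.52,0.14,0,0,-0.02,0],
    [0.25,0.64,0.18,0,0,-0.021,0],
    [0.26,0.67,0.26,0,0,-0.021,0],
    [0.26,0.67,0.36,0,0,-0.021,0],
    [0.26,0.67,0.38,0,0,-0.021,0]
  ]
}}

```text
time: 3.08
position: [0.4482, 0.2982, 0.1773]
ee_rot: [0.328, -3.121, 0.002]
contact_force: [0.8, 0.1, 0.1]
finger_gap: 1.003
```

```bash
python3 -c "
from h import *
plan((.4498,.2984,.25,101.9),(.4498,.2984,.13,101.9),(.4498,.2984,.097,101.9))
s=grab('wrist','2')"
```

```text
t 3.08 pos [0.4482 0.2982 0.1773] yaw 102.01 tilt 0.2 gap 1.003 F [0.81 0.07 0.08] q [ 0.46  0.41  1.81  0.    0.92 -1.32]
(0.4498, 0.2984, 0.25, 101.9) [-0.0034, -0.0004, -0.1818, -0.0004, -0.0021, 0.0012] m 0.073
(0.4498, 0.2984, 0.13, 101.9) [-0.0044, -0.0002, 0.1182, -0.0004, -0.0021, 0.0012] m 0.047
(0.4498, 0.2984, 0.097, 101.9) [-0.0047, -0.0001, 0.2007, -0.0004, -0.0021, 0.0012] m 0.08
```

View pics/wrist2.png

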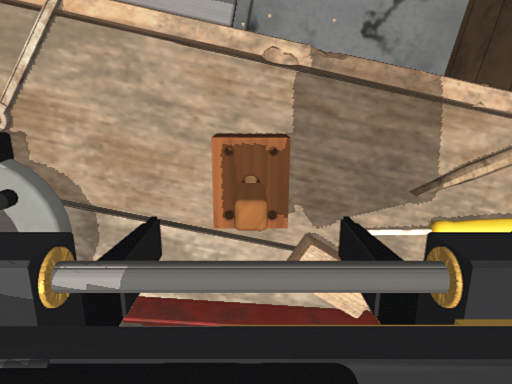

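>>> {"fn": "arm_command", "kwargs": {
  "rows": [
    [-0.004,0,0.06,0,0,0,0],
    [-0.004,0,0.12,0,0,0,0],
    [-0.004,0,0.17,0,0,0,0],
    [-0.004,0,0.2,0,0,0,0],
    [-0.004,0,0.2,0,0,0,0]
  ]
}}

```text
time: 3.75
position: [0.4522, 0.2979, 0.099]
ee_rot: [-0.325, 3.125, 0.0]
contact_force: [-0.2, -0.1, 0.7]
finger_gap: 0.998
```

```bash
python3 -c "
from h import *
print(proj(load('wrist2'),[.4498,.2984,.139]))
plan((.4498,.2984,.097,101.9))
s=grab('wrist','3')"
```

```text
[[249.28667244 216.17602325]]
t 3.75 pos [0.4522 0.2979 0.099 ] yaw 101.89 tilt 0.01 gap 0.998 F [-0.18 -0.1   0.67] q [ 0.46  0.52  1.88  0.    0.73 -1.32]
(0.4498, 0.2984, 0.097, 101.9) [0.0057, 0.0025, 0.0051, 0.0001, 0.0001, -0.0002] m 0.003
```

View pics/wrist3.png

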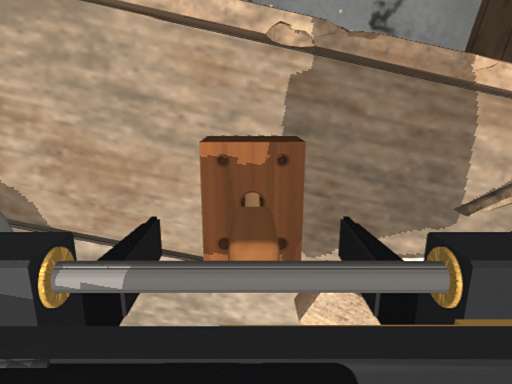

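>>> {"fn": "arm_command", "kwargs": {
  "rows": [
    [0.005,0.002,0.005,0,0,0,0],
    [0.005,0.002,0.005,0,0,0,0],
    [0.005,0.002,0.005,0,0,0,0.3]
  ]
}}

```text
time: 4.18
position: [0.4501, 0.2982, 0.0969]
ee_rot: [-0.325, 3.124, 0.0]
contact_force: [0.0, -0.1, -0.7]
finger_gap: 0.94
```

```bash
python3 -c "
from h import *
plan((.4498,.2984,.097,101.9))"
```

```text
t 4.17 pos [0.4501 0.2982 0.0969] yaw 101.89 tilt 0.03 gap 0.94 F [ 0.02 -0.05 -0.71] q [ 0.46  0.53  1.89  0.    0.73 -1.32]
(0.4498, 0.2984, 0.097, 101.9) [0.0007, 0.0007, -0.0002, 0.0001, 0.0003, -0.0001] m 0.0
```

Well placed. Close.

>>> {"fn": "arm_command", "kwargs": {
  "rows": [
    [0,0,0,0,0,0,1],
    [0,0,0,0,0,0,1],
    [0,0,0,0,0,0,1],
    [0,0,0,0,0,0,1],
    [0,0,0,0,0,0,1],
    [0,0,0,0,0,0,1]
  ],
  "grip_force": 30
}}

```text
time: 4.92
position: [0.45, 0.2981, 0.0966]
ee_rot: [-0.325, 3.125, 0.0]
contact_force: [0.8, 0.1, -0.2]
finger_gap: 0.323
```

```bash
python3 -c "
from h import *
plan((.4498,.2984,.26,101.9))"
```

```text
t 4.92 pos [0.45   0.2981 0.0966] yaw 101.89 tilt 0.0 gap 0.323 F [ 0.76  0.1  -0.24] q [ 0.46  0.53  1.89  0.    0.73 -1.32]
(0.4498, 0.2984, 0.26, 101.9) [0.0004, 0.0008, -0.4084, 0.0, 0.0, -0.0001] m 0.163
```

>>> {"fn": "arm_command", "kwargs": {
  "rows": [
    [0,0,0,0,0,0,1],
    [0,0,0,0,0,0,1],
    [0,0,0,0,0,0,1]
  ]
}}

```text
time: 5.3
position: [0.45, 0.2981, 0.0967]
ee_rot: [-0.325, 3.125, 0.0]
contact_force: [-0.2, 0.3, -0.5]
finger_gap: 0.23
```

```bash
python3 -c "
from h import *
plan((.45,.298,.26,101.9))"
```

```text
t 5.3 pos [0.45   0.2981 0.0967] yaw 101.88 tilt 0.01 gap 0.23 F [-0.21  0.27 -0.48] q [ 0.46  0.53  1.89  0.    0.73 -1.32]
(0.45, 0.298, 0.26, 101.9) [0.0002, -0.0003, -0.4084, 0.0001, 0.0, -0.0002] m 0.163
```

>>> {"fn": "arm_command", "kwargs": {
  "rows": [
    [0,0,-0.08,0,0,0,1],
    [0,0,-0.2,0,0,0,1],
    [0,0,-0.33,0,0,0,1],
    [0,0,-0.4,0,0,0,1],
    [0,0,-0.4,0,0,0,1],
    [0,0,-0.4,0,0,0,1]
  ]
}}

```text
time: 6.05
position: [0.4496, 0.2979, 0.2556]
ee_rot: [0.325, -3.123, 0.001]
contact_force: [-0.6, 0.4, -0.8]
finger_gap: 0.23
```

```bash
python3 -c "
from h import *
plan((.595,.0413,.255,101.9),(.595,.0413,.149,101.9))"
```

```text
t 6.05 pos [0.4496 0.2979 0.2556] yaw 101.88 tilt 0.08 gap 0.23 F [-0.6   0.39 -0.76] q [ 0.46  0.33  1.71  0.    1.1  -1.32]
(0.595, 0.0413, 0.255, 101.9) [-0.2236, -0.7026, 0.0014, -0.0002, -0.0009, -0.0002] m 0.295
(0.595, 0.0413, 0.149, 101.9) [-0.224, -0.7025, 0.2664, -0.0002, -0.0009, -0.0002] m 0.314
```

>>> {"fn": "arm_command", "kwargs": {
  "rows": [
    [0.03,-0.13,0,0,0,0,1],
    [0.06,-0.26,0,0,0,0,1],
    [0.09,-0.4,0,0,0,0,1],
    [0.12,-0.54,0,0,0,0,1],
    [0.1,-0.63,0,0,0,0,1],
    [0,-0.66,0,0,0,0,1],
    [-0.1,-0.69,0,0,0,0,1],
    [-0.19,-0.7,0,0,0,0,1],
    [-0.224,-0.7025,0,0,0,0,1],
    [-0.224,-0.7025,0,0,0,0,1],
    [-0.224,-0.7025,0,0,0,0,1]
  ]
}}

```text
time: 7.42
position: [0.5945, 0.0417, 0.2564]
ee_rot: [0.325, -3.124, -0.0]
contact_force: [-0.2, -0.2, 0.1]
finger_gap: 0.229
```

```bash
python3 -c "
from h import *
s=grab('wrist','4')
plan((.595,.0413,.149,101.9))
c=s['extrinsics'];print(proj(s,[[.595,.0413,.13],[.5633,.0458,.13]]))"
```

```text
t 7.47 pos [0.5946 0.0417 0.2567] yaw 101.89 tilt 0.02 gap 0.23 F [-0.59  0.2  -0.84] q [-0.04  0.41  1.58  0.    1.15 -1.82]
(0.595, 0.0413, 0.149, 101.9) [-0.001, -0.0011, 0.2693, 0.0001, -0.0003, -0.0001] m 0.108
[[249.07684037 183.67938229]
 [261.56883367 150.18321907]]
```

View pics/wrist4.png

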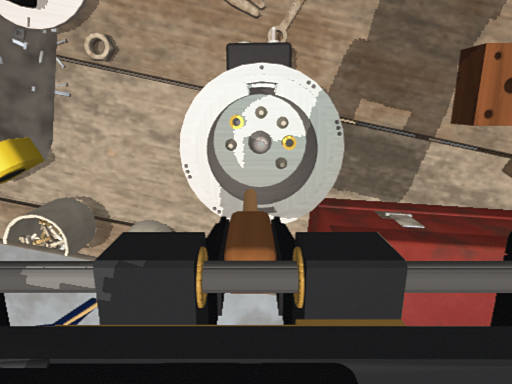

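>>> {"fn": "arm_command", "kwargs": {
  "rows": [
    [-0.001,-0.001,0.07,0,0,0,1],
    [-0.001,-0.001,0.14,0,0,0,1],
    [-0.001,-0.001,0.2,0,0,0,1],
    [-0.001,-0.001,0.24,0,0,0,1],
    [-0.001,-0.001,0.265,0,0,0,1],
    [-0.001,-0.001,0.268,0,0,0,1],
    [-0.001,-0.001,0.268,0,0,0,1]
  ]
}}

```text
time: 8.35
position: [0.5963, 0.0413, 0.15]
ee_rot: [-0.325, 3.124, -0.0]
contact_force: [0.8, 0.6, -0.2]
finger_gap: 0.229
```

```bash
python3 -c "
from h import *
plan((.595,.0413,.149,101.9))
s=grab('wrist','5')
"
```

```text
t 8.35 pos [0.5963 0.0413 0.15  ] yaw 101.88 tilt 0.05 gap 0.229 F [ 0.83  0.64 -0.22] q [-0.04  0.52  1.7   0.    0.92 -1.82]
(0.595, 0.0413, 0.149, 101.9) [0.0032, 0.0007, 0.0026, -0.0001, 0.0006, -0.0002] m 0.002
```

View pics/wrist5.png

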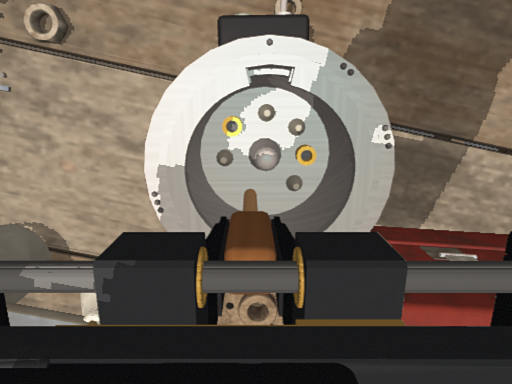

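```bash
cat > circ.py <<'E'
from h import *
import sys
def circ(a,r,z=.149,c=(.5633,.0458)):
    st=state();R0=R.from_rotvec(st["ee_rot"]).as_matrix()
    rows=[]
    for t,rr in zip(a,np.broadcast_to(r,len(a))):
        p=np.array([c[0]+rr*np.cos(np.radians(t)),c[1]+rr*np.sin(np.radians(t)),z])
        d=R0.T@(p-st["position"])/.4; rows.append(d.round(3).tolist()+[0,0,0,1])
    print(st["position"].round(4));print(rows)
E
python3 -c "
from circ import *
circ(np.arange(7,300,15.),.031)"
```

```text
[0.5964 0.0413 0.1501]
[[0.001, 0.021, 0.003, 0, 0, 0, 1], [0.002, 0.042, 0.003, 0, 0, 0, 1], [0.008, 0.061, 0.003, 0, 0, 0, 1], [0.019, 0.078, 0.003, 0, 0, 0, 1], [0.034, 0.092, 0.003, 0, 0, 0, 1], [0.052, 0.101, 0.003, 0, 0, 0, 1], [0.072, 0.105, 0.003, 0, 0, 0, 1], [0.092, 0.104, 0.003, 0, 0, 0, 1], [0.111, 0.098, 0.003, 0, 0, 0, 1], [0.129, 0.087, 0.003, 0, 0, 0, 1], [0.142, 0.072, 0.003, 0, 0, 0, 1], [0.151, 0.054, 0.003, 0, 0, 0, 1], [0.156, 0.035, 0.003, 0, 0, 0, 1], [0.155, 0.014, 0.003, 0, 0, 0, 1], [0.149, -0.005, 0.003, 0, 0, 0, 1], [0.138, -0.022, 0.003, 0, 0, 0, 1], [0.123, -0.036, 0.003, 0, 0, 0, 1], [0.105, -0.045, 0.003, 0, 0, 0, 1], [0.085, -0.049, 0.003, 0, 0, 0, 1], [0.065, -0.048, 0.003, 0, 0, 0, 1]]
```

>>> {"fn": "arm_command", "kwargs": {
  "rows": [
    [0.001,0.021,0.002,0,0,0,1],
    [0.002,0.042,0.002,0,0,0,1],
    [0.008,0.061,0.002,0,0,0,1],
    [0.019,0.078,0.002,0,0,0,1],
    [0.034,0.092,0.002,0,0,0,1],
    [0.052,0.101,0.002,0,0,0,1],
    [0.072,0.105,0.002,0,0,0,1],
    [0.092,0.104,0.002,0,0,0,1],
    [0.111,0.098,0.002,0,0,0,1],
    [0.129,0.087,0.002,0,0,0,1],
    [0.142,0.072,0.002,0,0,0,1],
    [0.151,0.054,0.002,0,0,0,1]
  ]
}}

```text
time: 9.9
position: [0.5324, 0.0494, 0.1486]
ee_rot: [-0.325, 3.125, 0.0]
contact_force: [-0.0, -0.0, -0.3]
finger_gap: 0.23
```

```bash
python3 -c "
from circ import *
s=grab('wrist','6');plan()
circ(np.arange(187,475,15.),.031)"
```

```text
t 9.95 pos [0.5323 0.0487 0.1486] yaw 101.86 tilt 0.01 gap 0.234 F [ 0.16 -0.43 -0.5 ] q [-0.03  0.44  1.85 -0.    0.84 -1.81]
[0.5323 0.0487 0.1486]
[[0.003, -0.016, -0.001, 0, 0, 0, 1], [0.002, -0.037, -0.001, 0, 0, 0, 1], [-0.004, -0.056, -0.001, 0, 0, 0, 1], [-0.015, -0.073, -0.001, 0, 0, 0, 1], [-0.03, -0.087, -0.001, 0, 0, 0, 1], [-0.048, -0.096, -0.001, 0, 0, 0, 1], [-0.068, -0.1, -0.001, 0, 0, 0, 1], [-0.088, -0.099, -0.001, 0, 0, 0, 1], [-0.107, -0.093, -0.001, 0, 0, 0, 1], [-0.124, -0.082, -0.001, 0, 0, 0, 1], [-0.138, -0.067, -0.001, 0, 0, 0, 1], [-0.147, -0.049, -0.001, 0, 0, 0, 1], [-0.152, -0.03, -0.001, 0, 0, 0, 1], [-0.151, -0.009, -0.001, 0, 0, 0, 1], [-0.145, 0.01, -0.001, 0, 0, 0, 1], [-0.134, 0.027, -0.001, 0, 0, 0, 1], [-0.119, 0.041, -0.001, 0, 0, 0, 1], [-0.101, 0.05, -0.001, 0, 0, 0, 1], [-0.081, 0.054, -0.001, 0, 0, 0, 1], [-0.061, 0.053, -0.001, 0, 0, 0, 1]]
```

View pics/wrist6.png

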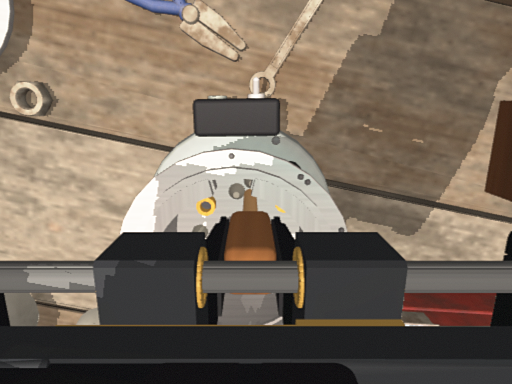

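>>> {"fn": "arm_command", "kwargs": {
  "rows": [
    [0.003,-0.016,-0.001,0,0,0,1],
    [0.002,-0.037,-0.001,0,0,0,1],
    [-0.004,-0.056,-0.001,0,0,0,1],
    [-0.015,-0.073,-0.001,0,0,0,1],
    [-0.03,-0.087,-0.001,0,0,0,1],
    [-0.048,-0.096,-0.001,0,0,0,1],
    [-0.068,-0.1,-0.001,0,0,0,1],
    [-0.088,-0.099,-0.001,0,0,0,1],
    [-0.107,-0.093,-0.001,0,0,0,1],
    [-0.124,-0.082,-0.001,0,0,0,1],
    [-0.138,-0.067,-0.001,0,0,0,1],
    [-0.147,-0.049,-0.001,0,0,0,1]
  ]
}}

```text
time: 11.45
position: [0.5943, 0.0436, 0.149]
ee_rot: [0.325, -3.125, -0.0]
contact_force: [0.1, -0.1, -0.8]
finger_gap: 0.231
```

```bash
python3 -c "
from circ import *
s=grab('wrist','7');plan();crop(s,140,60,390,260,3,'w7.png')"
```

```text
t 11.5 pos [0.5943 0.0443 0.149 ] yaw 101.91 tilt 0.02 gap 0.234 F [-0.42 -0.4  -0.66] q [-0.04  0.52  1.7   0.    0.92 -1.82]
```

View pics/w7.png

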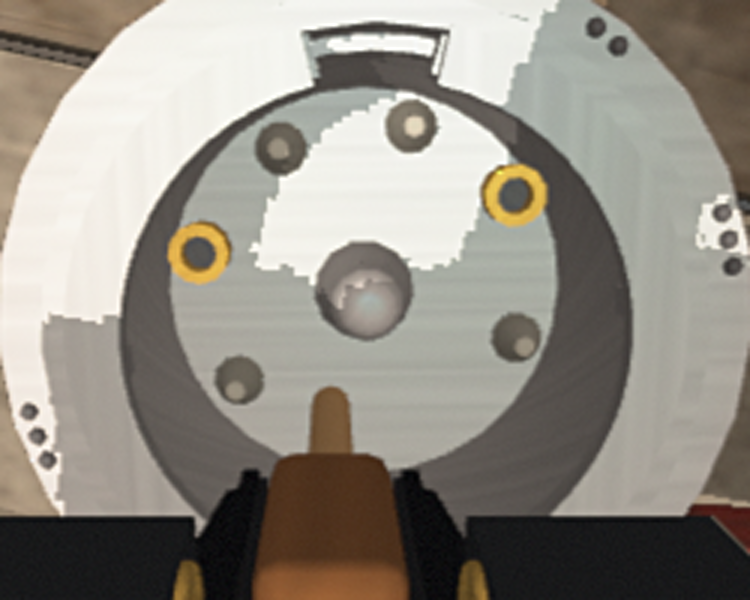

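```bash
cat > pc.py <<'E'
from h import *
c=np.array([.5633,.0458])
s=load("wrist1");f=lambda L:np.array(L)/3+[140,60]-0.33
Z=[.069,.067,.069,.069,.067,.069]
P0=np.array([onplane(s,p,z)[0][:2] for p,z in zip(f([(258,222),(270,162),(330,136),(385,160),(403,210),(386,264)]),Z)])
def rep(tag,L):
    s=load(tag);P=np.array([onplane(s,p,z)[0][:2] for p,z in zip(f(L),Z)])
    for a,b in zip(P0,P):
        q=b-c;print("r",np.hypot(*q).round(4),"ang",np.degrees(np.arctan2(q[1],q[0])).round(1),"moved mm",(np.hypot(*(b-a))*1000).round(1))
E
python3 -c "
from pc import *
rep('wrist7',[(236,386),(199,252),(278,150),(413,126),(515,195),(521,345)])"
```

```text
r 0.0398 ang -42.3 moved mm 20.9
r 0.0421 ang -92.3 moved mm 20.1
r 0.0407 ang -137.1 moved mm 22.1
r 0.042 ang 176.3 moved mm 22.8
r 0.0439 ang 135.4 moved mm 24.6
r 0.0414 ang 84.1 moved mm 19.0
```

```bash
python3 -c "
from h import *
plan((.594,.0443,.262,101.9),(.47,.044,.262,101.9),(.45,.08,.262,101.9),(.45,.298,.262,101.9))"
```

```text
t 11.5 pos [0.5943 0.0443 0.149 ] yaw 101.91 tilt 0.02 gap 0.234 F [-0.42 -0.4  -0.66] q [-0.04  0.52  1.7   0.    0.92 -1.82]
(0.594, 0.0443, 0.262, 101.9) [0.0007, 0.0003, -0.2825, 0.0002, 0.0001, 0.0002] m 0.113
(0.47, 0.044, 0.262, 101.9) [0.3041, 0.0635, -0.2825, 0.0002, 0.0001, 0.0002] m 0.168
(0.45, 0.08, 0.262, 101.9) [0.3345, 0.1619, -0.2825, 0.0002, 0.0001, 0.0002] m 0.187
(0.45, 0.298, 0.262, 101.9) [0.222, 0.6952, -0.2823, 0.0002, 0.0001, 0.0002] m 0.313
```

>>> {"fn": "arm_command", "kwargs": {
  "rows": [
    [0,0,-0.06,0,0,0,1],
    [0,0,-0.16,0,0,0,1],
    [0,0,-0.25,0,0,0,1],
    [0.03,0,-0.282,0,0,0,1],
    [0.14,0.03,-0.282,0,0,0,1],
    [0.25,0.06,-0.282,0,0,0,1],
    [0.32,0.14,-0.282,0,0,0,1],
    [0.31,0.27,-0.282,0,0,0,1],
    [0.28,0.41,-0.282,0,0,0,1],
    [0.25,0.55,-0.282,0,0,0,1],
    [0.23,0.66,-0.282,0,0,0,1],
    [0.222,0.695,-0.282,0,0,0,1],
    [0.222,0.695,-0.282,0,0,0,1],
    [0.222,0.695,-0.282,0,0,0,1]
  ]
}}

```text
time: 13.25
position: [0.4498, 0.2954, 0.2616]
ee_rot: [0.324, -3.124, 0.001]
contact_force: [1.0, -0.0, -0.4]
finger_gap: 0.234
```

```bash
python3 -c "
from h import *
plan((.45,.2981,.152,101.9),(.45,.2981,.0975,101.9))
s=grab('wrist','8')
t=grab('top','8')"
```

```text
t 13.25 pos [0.4498 0.2954 0.2616] yaw 101.83 tilt 0.04 gap 0.234 F [ 0.98 -0.05 -0.39] q [ 0.46  0.32  1.71 -0.    1.11 -1.32]
(0.45, 0.2981, 0.152, 101.9) [-0.002, 0.0066, 0.274, -0.0002, -0.0004, -0.0007] m 0.11
(0.45, 0.2981, 0.0975, 101.9) [-0.002, 0.0067, 0.4103, -0.0002, -0.0004, -0.0007] m 0.164
```

View pics/wrist8.png

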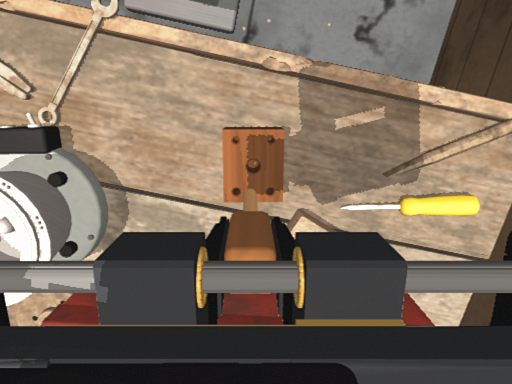

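```bash
python3 -c "
from h import *
s=load('wrist8');im=s['color'];crop(s,215,120,295,250,6,'w8.png')
print(onplane(s,[253,164],.045),proj(s,[[.45,.2981,.045],[.4498,.2954,.173]]))
plan((.45,.2981,.152,101.9),(.45,.2981,.0975,101.9))"
```

```text
[[0.44712304 0.29855504 0.045     ]] [[252.09653734 166.33146787]
 [249.59658372 193.82890395]]
t 13.35 pos [0.4501 0.2955 0.2619] yaw 101.8 tilt 0.0 gap 0.232 F [ 0.95 -0.16 -1.08] q [ 0.46  0.32  1.71 -0.    1.11 -1.32]
(0.45, 0.2981, 0.152, 101.9) [-0.0012, 0.0065, 0.2747, -0.0, -0.0, -0.0011] m 0.11
(0.45, 0.2981, 0.0975, 101.9) [-0.0012, 0.0065, 0.411, -0.0, -0.0, -0.0011] m 0.164
```

View pics/w8.png

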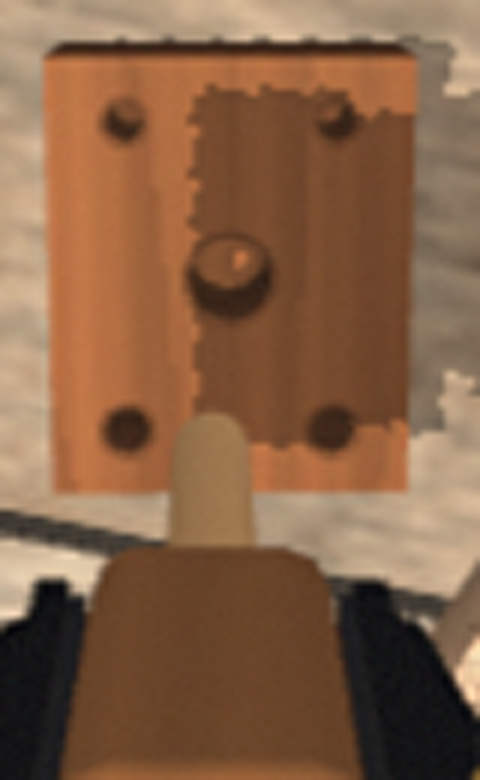

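>>> {"fn": "arm_command", "kwargs": {
  "rows": [
    [-0.001,0.007,0.08,0,0,0,1],
    [-0.001,0.007,0.18,0,0,0,1],
    [-0.001,0.007,0.26,0,0,0,1],
    [-0.001,0.007,0.275,0,0,0,1],
    [-0.001,0.007,0.275,0,0,0,1],
    [-0.001,0.007,0.275,0,0,0,1]
  ]
}}

```text
time: 14.1
position: [0.4504, 0.2996, 0.1532]
ee_rot: [-0.325, 3.123, 0.001]
contact_force: [0.1, -0.4, -0.5]
finger_gap: 0.229
```

```bash
python3 -c "
from h import *
plan((.4497,.2983,.149,101.9),(.4497,.2983,.0975,101.9))
s=grab('wrist','9');crop(s,200,100,300,250,5,'w9.png')
print(proj(s,[[.45,.2981,.045]]))"
```

```text
t 14.1 pos [0.4504 0.2996 0.1532] yaw 101.87 tilt 0.12 gap 0.229 F [ 0.06 -0.43 -0.45] q [ 0.46  0.45  1.84  0.    0.86 -1.31]
(0.4497, 0.2983, 0.149, 101.9) [0.0023, -0.0028, 0.0104, 0.0004, 0.0013, -0.0003] m 0.004
(0.4497, 0.2983, 0.0975, 101.9) [0.0026, -0.0029, 0.1391, 0.0004, 0.0013, -0.0003] m 0.056
[[247.88551721 186.88421688]]
```

View pics/w9.png

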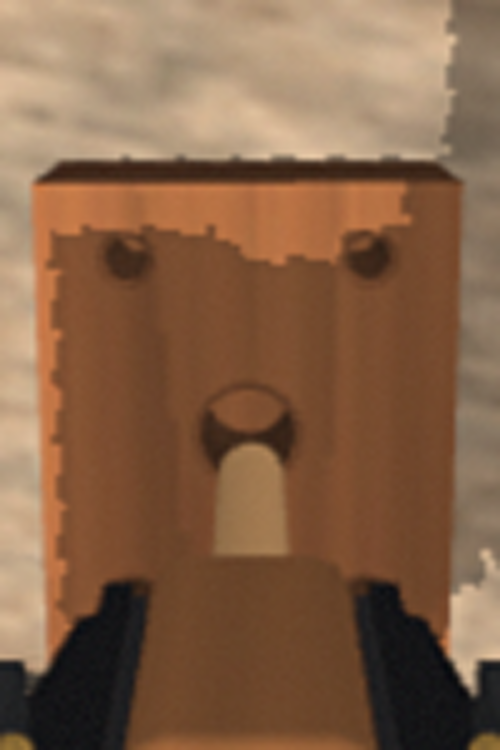

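>>> {"fn": "arm_command", "kwargs": {
  "rows": [
    [0.002,-0.003,0.03,0,0,0,1],
    [0.002,-0.003,0.07,0,0,0,1],
    [0.002,-0.003,0.1,0,0,0,1],
    [0.002,-0.003,0.125,0,0,0,1],
    [0.002,-0.003,0.135,0,0,0,1],
    [0.002,-0.003,0.137,0,0,0,1]
  ]
}}

```text
time: 14.9
position: [0.4492, 0.2982, 0.0968]
ee_rot: [0.325, -3.124, 0.0]
contact_force: [-1.8, 0.3, -0.8]
finger_gap: 0.235
```

```bash
python3 -c "
from h import *
plan((.4497,.2983,.0975,101.9))"
```

```text
t 14.9 pos [0.4492 0.2982 0.0968] yaw 101.89 tilt 0.01 gap 0.235 F [-1.82  0.26 -0.85] q [ 0.46  0.53  1.89  0.    0.73 -1.31]
(0.4497, 0.2983, 0.0975, 101.9) [-0.0012, 0.0001, -0.0017, 0.0, -0.0001, -0.0002] m 0.001
```

In the hole at depth. Release and rise.

>>> {"fn": "arm_command", "kwargs": {
  "rows": [
    [0,0,0,0,0,0,0.6],
    [0,0,0,0,0,0,0.3],
    [0,0,0,0,0,0,0.2],
    [0,0,0,0,0,0,0.2],
    [0,0,0,0,0,0,0.1],
    [0,0,-0.06,0,0,0,0.1],
    [0,0,-0.16,0,0,0,0],
    [0,0,-0.28,0,0,0,0],
    [0,0,-0.36,0,0,0,0],
    [0,0,-0.36,0,0,0,0],
    [0,0,-0.36,0,0,0,0]
  ]
}}

```text
time: 16.27
position: [0.4489, 0.298, 0.2403]
ee_rot: [0.325, -3.124, 0.0]
contact_force: [0.3, 0.0, 0.1]
finger_gap: 0.996
```

```bash
python3 -c "
from h import *
plan((.4355,-.228,.2,92))
s=grab('scene','9');crop(s,100,120,320,260,3,'s9.png')
W=cloud(s)
for n in ['scene0','scene9']:
    q=band(cloud(load(n)),(.449,.298),.03,.07,.15); print(len(q),q.mean(0),np.percentile(q[:,2],[50,98]))
w=grab('wrist','10')
"
```

```text
t 16.27 pos [0.4489 0.298  0.2403] yaw 101.88 tilt 0.05 gap 0.996 F [0.3  0.01 0.07] q [ 0.46  0.34  1.74  0.    1.06 -1.31]
(0.4355, -0.228, 0.2, 92) [0.3034, -1.2798, 0.1013, -0.0002, -0.0005, 0.1098] m 0.528
266 [0.44295838 0.29368662 0.11285081] [0.11374841 0.13898668]
269 [0.44226044 0.29290887 0.11315743] [0.11404977 0.13856021]
```

View pics/s9.png

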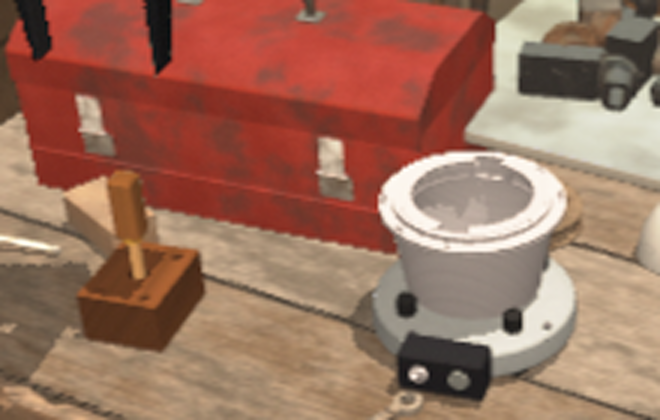

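View pics/wrist10.png

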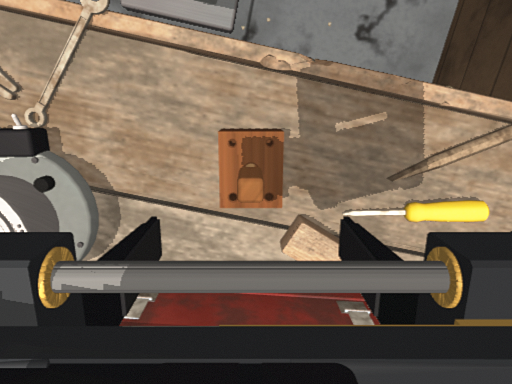

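>>> {"fn": "arm_command", "kwargs": {
  "rows": [
    [0.03,-0.13,0,0,0,0.01,0],
    [0.06,-0.27,0,0,0,0.02,0],
    [0.09,-0.41,0,0,0,0.03,0],
    [0.12,-0.55,0,0,0,0.05,0],
    [0.16,-0.69,0,0,0,0.07,0],
    [0.2,-0.83,0,0,0,0.09,0],
    [0.23,-0.97,0,0,0,0.11,0],
    [0.235,-1,0,0,0,0.11,0]
  ]
}}

```text
time: 17.38
position: [0.4392, -0.1152, 0.2401]
ee_rot: [0.048, -3.14, -0.001]
contact_force: [0.8, 0.6, -0.2]
finger_gap: 0.998
```

```bash
python3 -c "
from h import *
plan((.436,-.2277,.2,92))"
```

```text
t 17.38 pos [ 0.4392 -0.1152  0.2401] yaw 91.76 tilt 0.08 gap 0.998 F [ 0.77  0.63 -0.23] q [-0.4   0.22  1.92 -0.    1.   -2.  ]
(0.436, -0.2277, 0.2, 92) [0.0165, -0.2809, 0.1002, 0.0004, -0.0009, -0.0027] m 0.119
```

>>> {"fn": "arm_command", "kwargs": {
  "rows": [
    [0.01,-0.14,0.05,0,0,0,0],
    [0.016,-0.26,0.1,0,0,0,0],
    [0.016,-0.28,0.1,0,0,-0.002,0],
    [0.016,-0.28,0.1,0,0,-0.002,0],
    [0.016,-0.28,0.1,0,0,-0.002,0]
  ]
}}

```text
time: 18.0
position: [0.4373, -0.2235, 0.2013]
ee_rot: [-0.062, 3.141, 0.0]
contact_force: [0.8, 0.1, 0.4]
finger_gap: 1.0
```

```bash
python3 -c "
from h import *
s=grab('wrist','11')
plan((.436,-.2277,.2,92))
W=cloud(s)
q=band(W,(.435,-.229),.068,.019,.0265);h=cv2.convexHull((q[:,:2]*1000).astype(np.float32))[:,0]/1000
print(len(q),np.median(q[:,2]),circfit(h))
q=band(W,(.435,-.229),.05,.05,.062);print(np.median(q[:,2]),cv2.minAreaRect((q[:,:2]*1000).astype(np.float32)))
"
```

```text
t 18.05 pos [ 0.4374 -0.2235  0.2014] yaw 92.25 tilt 0.03 gap 0.998 F [-0.67  0.63  0.61] q [-0.61  0.32  1.9   0.    0.93 -2.22]
(0.436, -0.2277, 0.2, 92) [0.0038, -0.0103, 0.0036, -0.0001, 0.0003, 0.0028] m 0.005
8167 0.022996266218342776 [ 0.43588425 -0.22856219  0.06149623]
0.05653679629481764 ((435.1289978027344, -228.0152587890625), (82.2516098022461, 21.119070053100586), 1.636840581893921)
```

View pics/wrist11.png

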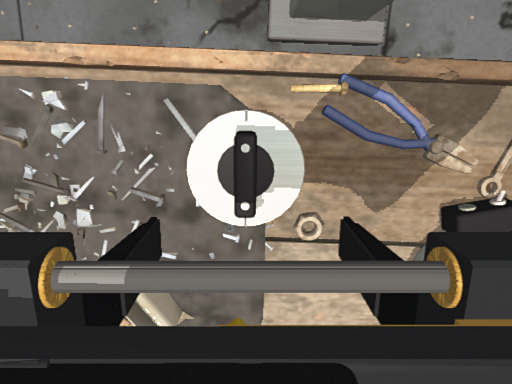

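```bash
python3 -c "
from h import *
W=cloud(load('wrist11'));print(W[170,222:272:4].round(3))
plan((.4357,-.2283,.09,91.8),(.4357,-.2283,.0285,91.8))"
```

```text
[[ 0.436 -0.252  0.025]
 [ 0.436 -0.248  0.026]
 [ 0.435 -0.244  0.027]
 [ 0.43  -0.239  0.054]
 [ 0.429 -0.235  0.056]
 [ 0.429 -0.231  0.057]
 [ 0.429 -0.227  0.058]
 [ 0.429 -0.223  0.057]
 [ 0.429 -0.22   0.054]
 [ 0.434 -0.215  0.026]
 [ 0.434 -0.211  0.027]
 [ 0.434 -0.207  0.027]
 [ 0.434 -0.203  0.026]]
t 18.05 pos [ 0.4374 -0.2235  0.2014] yaw 92.25 tilt 0.03 gap 0.998 F [-0.67  0.63  0.61] q [-0.61  0.32  1.9   0.    0.93 -2.22]
(0.4357, -0.2283, 0.09, 91.8) [0.0048, -0.0117, 0.2786, -0.0001, 0.0003, 0.005] m 0.112
(0.4357, -0.2283, 0.0285, 91.8) [0.0048, -0.0117, 0.4323, -0.0001, 0.0003, 0.005] m 0.173
```

>>> {"fn": "arm_command", "kwargs": {
  "rows": [
    [0.005,-0.012,0.08,0,0,0.005,0],
    [0.005,-0.012,0.18,0,0,0.005,0],
    [0.005,-0.012,0.26,0,0,0.005,0],
    [0.005,-0.012,0.28,0,0,0.005,0],
    [0.005,-0.012,0.28,0,0,0.005,0]
  ]
}}

```text
time: 18.68
position: [0.4356, -0.2293, 0.0895]
ee_rot: [-0.048, 3.141, 0.0]
contact_force: [0.1, 0.6, 0.5]
finger_gap: 0.998
```

```bash
python3 -c "
from h import *
plan((.4357,-.2283,.031,91.8))
s=grab('wrist','12')"
```

```text
t 18.68 pos [ 0.4356 -0.2293  0.0895] yaw 91.76 tilt 0.01 gap 0.998 F [0.12 0.58 0.54] q [-0.62  0.49  2.01  0.    0.65 -2.22]
(0.4357, -0.2283, 0.031, 91.8) [-0.0002, 0.0024, 0.1463, 0.0, 0.0001, -0.0004] m 0.059
```

View pics/wrist12.png

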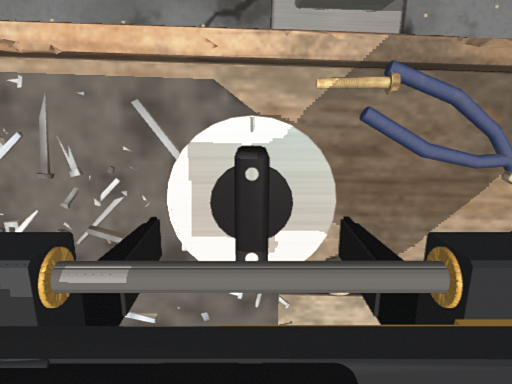

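>>> {"fn": "arm_command", "kwargs": {
  "rows": [
    [0,0.002,0.06,0,0,0,0],
    [0,0.002,0.12,0,0,0,0.1],
    [0,0.002,0.146,0,0,0,0.3],
    [0,0.002,0.146,0,0,0,0.6],
    [0,0.002,0.146,0,0,0,1],
    [0,0.002,0.146,0,0,0,1],
    [0,0.002,0.146,0,0,0,1],
    [0,0.002,0.146,0,0,0,1],
    [0,0.002,0.146,0,0,0,1],
    [0,0.002,0.146,0,0,0,1],
    [0,0.002,0.146,0,0,0,1],
    [0,0.002,0.146,0,0,0,1]
  ],
  "grip_force": 40
}}

```text
time: 20.23
position: [0.4352, -0.2288, 0.0306]
ee_rot: [0.047, -3.141, -0.0]
contact_force: [-0.6, 1.1, 2.3]
finger_gap: 0.227
```

```bash
python3 -c "
from h import *
plan((.4357,-.2283,.2,91.8))
s=grab('wrist','13')"
```

```text
t 20.23 pos [ 0.4352 -0.2288  0.0306] yaw 91.72 tilt 0.01 gap 0.227 F [-0.62  1.1   2.33] q [-0.62  0.59  2.05  0.    0.5  -2.22]
(0.4357, -0.2283, 0.2, 91.8) [-0.0012, 0.0012, -0.4234, 0.0001, -0.0, -0.0009] m 0.169
```

>>> {"fn": "arm_command", "kwargs": {
  "rows": [
    [0,0,-0.05,0,0,0,1],
    [0,0,-0.14,0,0,0,1],
    [0,0,-0.26,0,0,0,1],
    [0,0,-0.38,0,0,0,1],
    [0,0,-0.43,0,0,0,1],
    [0,0,-0.43,0,0,0,1],
    [0,0,-0.43,0,0,0,1]
  ]
}}

```text
time: 21.15
position: [0.4348, -0.2286, 0.2014]
ee_rot: [0.047, -3.14, -0.002]
contact_force: [0.4, 0.3, -1.8]
finger_gap: 0.231
```

```bash
python3 -c "
from h import *
plan((.46,-.1,.2,97),(.5633,.0458,.2,102.5))"
```

```text
t 21.15 pos [ 0.4348 -0.2286  0.2014] yaw 91.71 tilt 0.1 gap 0.231 F [ 0.44  0.34 -1.76] q [-0.62  0.32  1.89  0.    0.93 -2.22]
(0.46, -0.1, 0.2, 97) [-0.0726, 0.3194, 0.0038, 0.0008, -0.0009, -0.0588] m 0.131
(0.5633, 0.0458, 0.2, 102.5) [-0.3416, 0.676, 0.0038, 0.0008, -0.0008, -0.1199] m 0.303
```

>>> {"fn": "arm_command", "kwargs": {
  "rows": [
    [-0.02,0.08,0,0,0,-0.01,1],
    [-0.04,0.19,0,0,0,-0.03,1],
    [-0.07,0.31,0,0,0,-0.05,1],
    [-0.14,0.41,0,0,0,-0.07,1],
    [-0.21,0.51,0,0,0,-0.09,1],
    [-0.28,0.6,0,0,0,-0.11,1],
    [-0.33,0.66,0,0,0,-0.119,1],
    [-0.342,0.676,0,0,0,-0.119,1],
    [-0.342,0.676,0,0,0,-0.119,1],
    [-0.342,0.676,0,0,0,-0.119,1]
  ]
}}

```text
time: 22.4
position: [0.5633, 0.0447, 0.2022]
ee_rot: [0.338, -3.122, -0.0]
contact_force: [-0.5, 0.2, -2.7]
finger_gap: 0.227
```

```bash
python3 -c "
from h import *
s=grab('wrist','14')
plan((.5633,.0458,.16,102.5))
sc=grab('scene','14');crop(sc,190,110,320,250,4,'s14.png')
for n,s_ in (('w',s),('s',sc)):
  W=cloud(s_)
  q=band(W,(.563,.046),.068,.187,.196)
  if len(q)>50:
    h=cv2.convexHull((q[:,:2]*1000).astype(np.float32))[:,0]/1000
    print(n,len(q),np.median(q[:,2]),circfit(h))
"
```

```text
t 22.45 pos [0.5634 0.0447 0.2025] yaw 102.36 tilt 0.03 gap 0.229 F [ 0.46  0.51 -1.24] q [-0.04  0.42  1.72  0.    1.   -1.82]
(0.5633, 0.0458, 0.16, 102.5) [-0.0004, 0.0028, 0.1062, 0.0001, -0.0003, -0.0015] m 0.042
w 14677 0.19445720910262626 [0.5639408  0.0449912  0.06158048]
s 868 0.19297352727871991 [0.56196722 0.04393964 0.06222341]
```

View pics/wrist14.png

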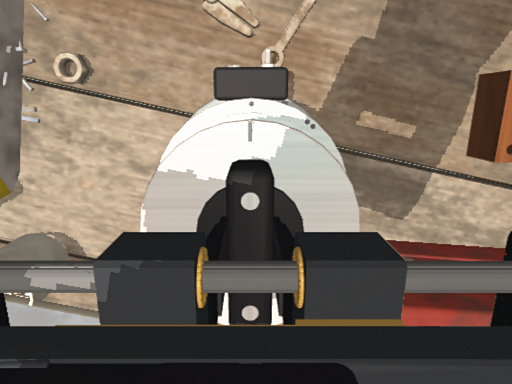

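View pics/s14.png

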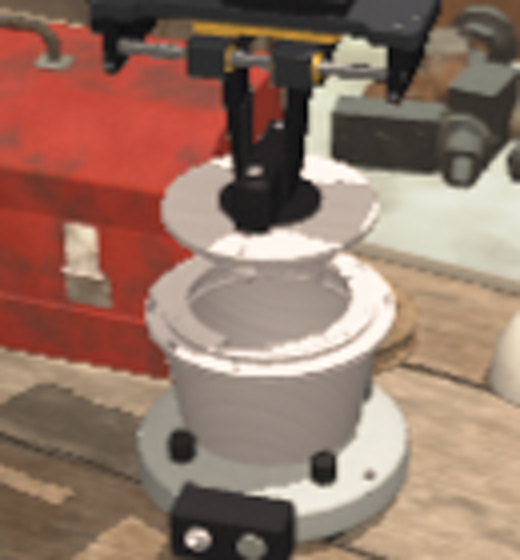

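>>> {"fn": "arm_command", "kwargs": {
  "rows": [
    [-0.001,0.003,0.04,0,0,-0.001,1],
    [-0.001,0.003,0.08,0,0,-0.001,1],
    [-0.001,0.003,0.09,0,0,-0.001,1],
    [-0.001,0.003,0.095,0,0,-0.001,1],
    [-0.001,0.003,0.095,0,0,-0.001,1],
    [-0.001,0.003,0.095,0,0,-0.001,1]
  ]
}}

```text
time: 23.25
position: [0.5642, 0.0468, 0.165]
ee_rot: [-0.342, 3.122, -0.0]
contact_force: [0.5, 0.6, -1.6]
finger_gap: 0.227
```

```bash
python3 -c "
from h import *
plan((.5628,.0458,.1456,102.5))
s=grab('wrist','15');crop(s,130,60,380,260,3,'w15.png')"
```

```text
t 23.25 pos [0.5642 0.0468 0.165 ] yaw 102.52 tilt 0.04 gap 0.227 F [ 0.55  0.58 -1.6 ] q [-0.03  0.46  1.76  0.    0.91 -1.82]
(0.5628, 0.0458, 0.1456, 102.5) [0.004, -0.0016, 0.0485, -0.0001, 0.0004, 0.0002] m 0.019
```

View pics/w15.png

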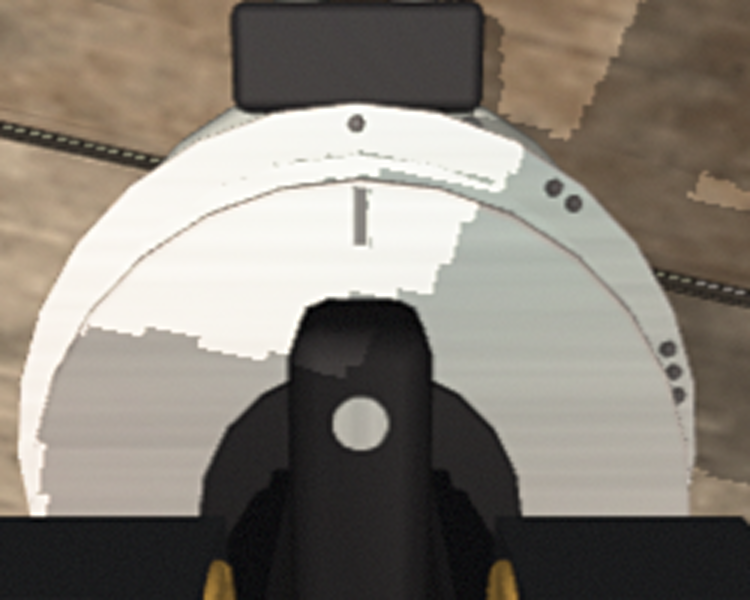

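>>> {"fn": "arm_command", "kwargs": {
  "rows": [
    [0.004,-0.002,0.003,0,0,0,1],
    [0.004,-0.002,0.008,0,0,0,1],
    [0.004,-0.002,0.015,0,0,0,1],
    [0.004,-0.002,0.022,0,0,0,1],
    [0.004,-0.002,0.022,0,0,0,1]
  ]
}}

```text
time: 23.92
position: [0.5625, 0.0456, 0.1555]
ee_rot: [0.342, -3.122, -0.0]
contact_force: [-0.4, -0.1, -2.9]
finger_gap: 0.225
```

```bash
python3 -c "
from h import *
plan((.5628,.0458,.1456,102.5))"
```

```text
t 23.93 pos [0.5625 0.0456 0.1555] yaw 102.51 tilt 0.03 gap 0.225 F [-0.37 -0.12 -2.95] q [-0.04  0.47  1.78  0.    0.89 -1.83]
(0.5628, 0.0458, 0.1456, 102.5) [-0.0007, 0.0002, 0.0248, 0.0001, -0.0003, 0.0002] m 0.01
```

>>> {"fn": "arm_command", "kwargs": {
  "rows": [
    [0,0,0.006,0,0,0,1],
    [0,0,0.013,0,0,0,1],
    [0,0,0.019,0,0,0,1],
    [0,0,0.024,0,0,0,1],
    [0,0,0.025,0,0,0,1],
    [0,0,0.025,0,0,0,1]
  ]
}}

```text
time: 24.68
position: [0.5627, 0.0456, 0.1459]
ee_rot: [-0.342, 3.123, 0.0]
contact_force: [0.3, 0.1, -1.4]
finger_gap: 0.232
```

```bash
python3 -c "
from h import *
plan((.5628,.0458,.1456,102.5))
s=grab('wrist','16');crop(s,130,60,380,260,3,'w16.png')"
```

```text
t 24.68 pos [0.5627 0.0456 0.1459] yaw 102.51 tilt 0.01 gap 0.232 F [ 0.29  0.14 -1.36] q [-0.04  0.49  1.78  0.    0.87 -1.83]
(0.5628, 0.0458, 0.1456, 102.5) [-0.0004, 0.0003, 0.0006, 0.0, 0.0001, 0.0002] m 0.0
```

View pics/w16.png

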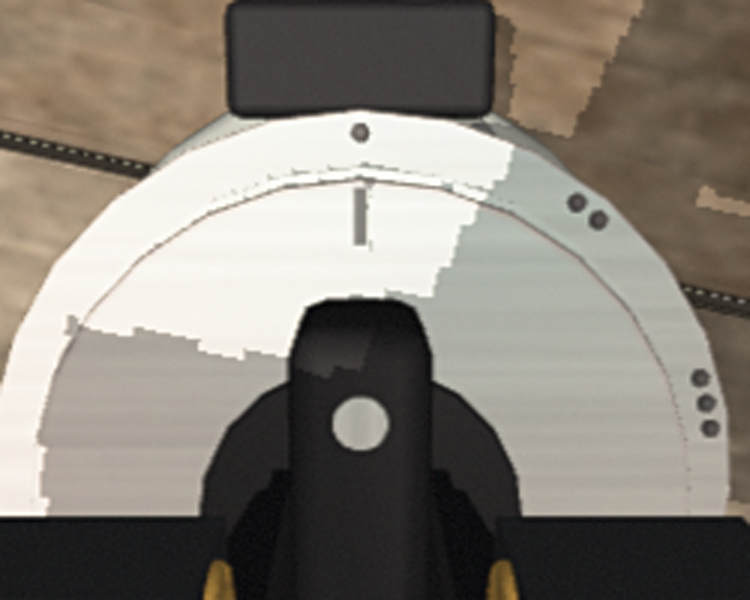

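>>> {"fn": "arm_command", "kwargs": {
  "rows": [
    [0,0,0.002,0,0,0,1],
    [0,0,0.004,0,0,0,1],
    [0,0,0.004,0,0,0,1]
  ]
}}

```text
time: 25.1
position: [0.5628, 0.0457, 0.1456]
ee_rot: [-0.342, 3.122, -0.0]
contact_force: [-3.6, 0.7, 13.6]
finger_gap: 0.234
```

```bash
python3 -c "
from h import *
plan()"
```

```text
t 25.1 pos [0.5628 0.0457 0.1456] yaw 102.52 tilt 0.07 gap 0.234 F [-3.59  0.69 13.62] q [-0.04  0.49  1.79  0.    0.87 -1.83]
```

>>> {"fn": "arm_command", "kwargs": {
  "rows": [
    [0,0,-0.001,0,0,0.03,1],
    [0,0,-0.001,0,0,0.07,1],
    [0,0,-0.001,0,0,0.11,1],
    [0,0,-0.001,0,0,0.15,1],
    [0,0,-0.001,0,0,0.19,1],
    [0,0,-0.001,0,0,0.2,1],
    [0,0,-0.001,0,0,0.2,1]
  ]
}}

```text
time: 25.98
position: [0.5632, 0.0458, 0.1456]
ee_rot: [0.149, 3.136, 0.0]
contact_force: [0.4, 1.2, 6.7]
finger_gap: 0.23
```

```bash
python3 -c "
from h import *
plan((.5628,.0458,.1456,65.3));print(state()['ft_torque'])
s=grab('wrist','17');crop(s,130,60,380,260,3,'w17.png')"
```

```text
t 25.98 pos [0.5632 0.0458 0.1456] yaw 84.55 tilt 0.12 gap 0.23 F [0.41 1.15 6.72] q [-0.04  0.49  1.79  0.    0.87 -1.51]
(0.5628, 0.0458, 0.1456, 65.3) [0.0011, 0.0, 0.0001, 0.0003, 0.0012, 0.2139] m 0.0
[0.22995679 0.31123354 0.32186403]
```

View pics/w17.png

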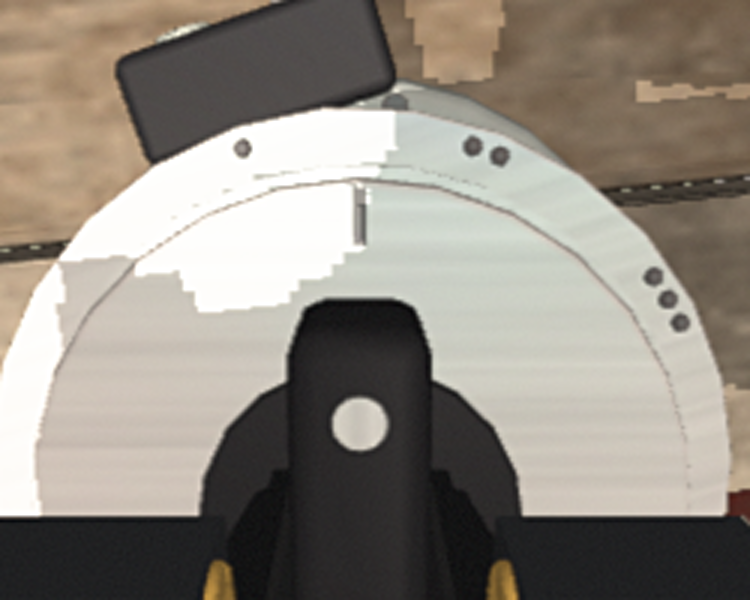

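Lid is turning with the gripper, halfway between one dot and two dots. Continue the remaining ~19°.

>>> {"fn": "arm_command", "kwargs": {
  "rows": [
    [0,0,0,0,0,0.04,1],
    [0,0,0,0,0,0.08,1],
    [0,0,0,0,0,0.12,1],
    [0,0,0,0,0,0.16,1],
    [0,0,0,0,0,0.19,1],
    [0,0,0,0,0,0.205,1],
    [0,0,0,0,0,0.212,1],
    [0,0,0,0,0,0.212,1],
    [0,0,0,0,0,0.212,1],
    [0,0,0,0,0,0.212,1]
  ]
}}

```text
time: 27.28
position: [0.5632, 0.0458, 0.1457]
ee_rot: [0.666, 3.068, 0.001]
contact_force: [-1.0, 1.1, 6.3]
finger_gap: 0.228
```

```bash
python3 -c "
from h import *
plan((.5628,.0458,.1456,65.3));print(state()['ft_torque'],state()['dq'])
s=grab('wrist','18');crop(s,130,60,380,260,3,'w18.png')
t=grab('top','18');sc=grab('scene','18');
a=cv2.imread('pics/scene18.png');cv2.imwrite('pics/s18.png',cv2.resize(a[130:290,100:340],None,fx=3,fy=3))
plan((.5628,.0458,.1456,65.3))"
```

```text
t 27.27 pos [0.5632 0.0458 0.1457] yaw 65.49 tilt 0.12 gap 0.228 F [-0.98  1.11  6.3 ] q [-0.04  0.49  1.79  0.    0.87 -1.18]
(0.5628, 0.0458, 0.1456, 65.3) [0.001, -0.0004, 0.0001, 0.0005, 0.0012, 0.0021] m 0.0
[0.12255976 0.25829783 0.46505372] [ 6.75529281e-05  6.02619406e-04  1.48723168e-03  1.56180859e-03
  3.84152639e-04 -1.92817216e-03]
t 27.43 pos [0.5632 0.0457 0.1456] yaw 65.49 tilt 0.12 gap 0.228 F [-0.54  1.09  7.12] q [-0.04  0.49  1.79 -0.    0.87 -1.18]
(0.5628, 0.0458, 0.1456, 65.3) [0.001, -0.0003, 0.0001, 0.0005, 0.0012, 0.0021] m 0.0
```

View pics/w18.png

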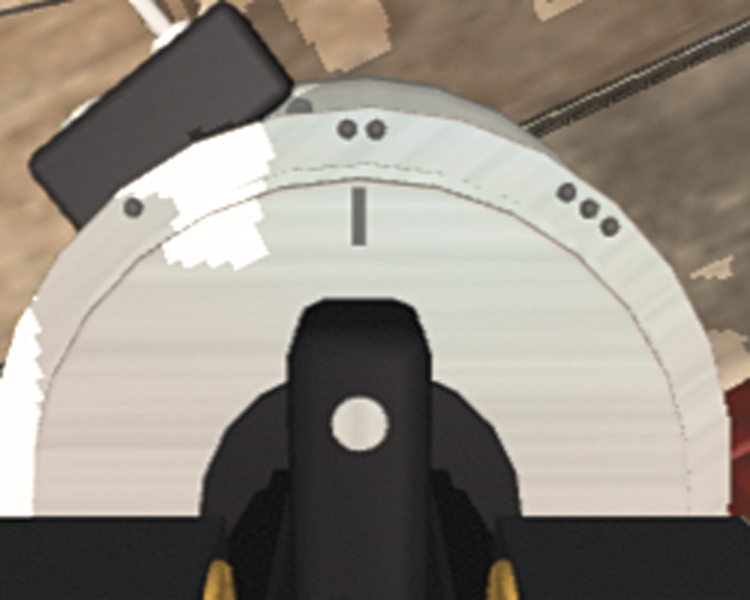

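View pics/s18.png

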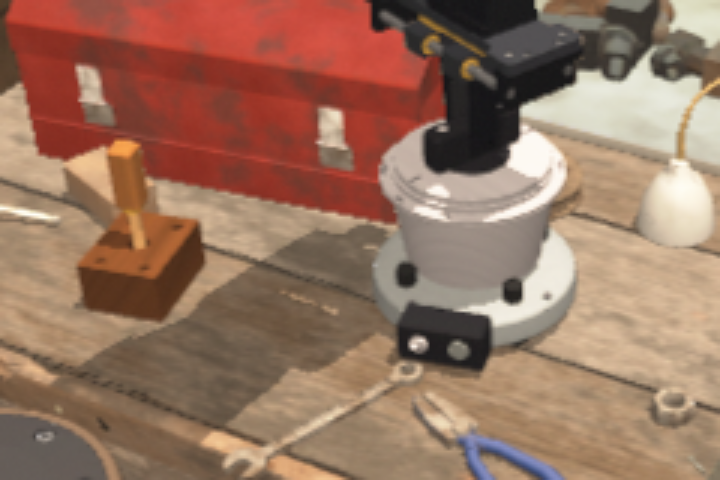

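The lid's mark points exactly at the two dots, the flange is flat on the rim, the arm is still, and the stick is upright in its hole. I'm handing in.

```bash
python3 -c "
from rig import bot
print(bot.close_job())"
```

```text
the job is handed in; nothing more can be done
None
```

I carried out the whole task and handed it in at about 27.4 s of the 72 s, with the gripper still holding the lid at the two-dot jog mark. The hand-in gives no verdict, so these are my own checks:

- **Stirring:** After one full circle of the bowl, the wrist picture showed all four cones and both bushes inside, each 19–25 mm from where it had lain. I did not look into the bowl again before the lid went on.
- **Stick:** It was lowered back to its original depth, let go, and stands upright in its hole. Its position in the scene camera is within about 1 mm of the start.
- **Lid seating:** It went in through the entry gaps with no sideways jamming. It stopped on the rim at the expected height, and the downward push was about 14 N on contact and about 7 N at the end.
- **Jog position:** The lid was turned clockwise about 37°, and its mark points between the two dots. The wrist's heading hardly changed between the last two readings, the arm joints were nearly still, and the grip was set at 40 N.

The cameras disagreed with each other by 1–2 mm. I could not read the switch ring directly, so its value comes from the lid's angle (about 0.55 rad). No check failed.

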